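# Start the dust extractor under its sliding cover

### The job

On the shoe-finishing machine's sloping control panel, slide the orange dust cover all the way aside, press the green start button it hides fully in, hold it in for about half a second and let it come out again, then slide the cover back fully home. Use no great force on the panel, do not knock the yellow guard hoop above it, do not press the red stop button, and leave the other things on the bench where they are.

Things in the scene. Friction and masses are not known exactly. Their poses are not given: they have to be found in the camera images.
- console: Grey control console, fixed to the bench, foot plate 290 x 420 mm. Origin on the bench, 15 mm in front of the foot plate's middle; x points to its back (away from the operator), y to the operator's left, z up. Its panel face leans 35 degrees: outward normal (-0.574, 0, 0.819), up-slope direction (0.819, 0, 0.574) in these axes.
- panel_mid (a point): Centre of the panel face (220 mm up the slope, 400 mm wide), 130 mm above the console's origin; axes as the console's. Two guide rails, 12 mm wide, rising 26 mm out of the face, run along y, 62 mm up and down the slope from here; the cover rides on them. Two fixed selector switches, 26 mm tall, stand at y = +168 mm.
- cover_grip (a point): Centre of the black grip fin on the orange dust cover, 51 mm out of the panel face, on its mid-line. Cover plate: 140 mm up the slope, 100 mm along y, outer surface 32 mm out of the face. The fin rises 33 mm from it (top 65 mm out of the face), is 14 mm thick along y and 64 mm long up the slope. Site axes: x up the slope, y along the slide, z the outward normal.
- cover (a joint): How far the dust cover has slid, m: 0 = fully home over the green button (against its stop), 0.13 = fully open (against its stop); it slides along the console's +y, about 1.6 N of friction, and stays where it is left. It may start a few mm from home. The cover is clear of the button from 0.09.
- start_top (a point): Centre of the top of the green start button, 36 mm diameter, at console y = -50 mm on the mid-line of the panel, under the cover when that is home; its top is 25 mm out of the panel face. Site axes: z the outward normal. A black collar of 54 mm diameter around it stands 12 mm out of the face.
- start_button (a joint): Travel of the green button, m: 0 = out, 0.010 = fully in. Sprung: 1.6 N to start it, 5.6 N fully in; it is pressed along the inward normal of the panel and comes out by itself.
- stop_button (a joint): Travel of the red stop button, m: 0 = out, 0.006 = fully in. Mushroom button, 40 mm diameter, at console y = -165 mm on the panel's mid-line, top 30 mm out of the face. Sprung, 3.2 N to start it. Not to be pressed.
- guard_bar (a point): Middle of the front bar of the yellow guard hoop fixed over the panel: 14 mm round, 380 mm long along y, 336 mm above the bench, at console x = -42 mm. Side bars at y = +-190 mm run back level to posts at x = +130 mm; a second cross bar lies at x = +50 mm. An upright tool over the panel meets it: come in tilted, along the panel's normal.
- guard: The yellow guard hoop itself (see point guard_bar); same frame as the console.
- iron_last: Bystander, fixed: black iron cobbler's last on a round foot, 190 mm long, 136 mm high, foot 110 mm across; origin under its foot. It stands beside the console, on either side.
- brush: Bystander, loose: wooden shoe brush 150 x 55 x 47 mm lying in front of the console, origin under its middle, long along its y.
- tin: Bystander, loose: red polish tin, 76 mm diameter, 26 mm high, in front of the console, origin under its middle.
- last_a: Bystander, loose: wooden shoe last about 210 x 75 x 93 mm, origin under its middle.
- can: Bystander, loose: spray can, 60 mm diameter, 190 mm high, origin under its middle.
- jar: Bystander, loose: amber jar with black cap, 80 mm diameter, 100 mm high, origin under its middle.

How it is judged:
By the outcome, as a careful person would: the job done as asked, in the order asked, and still so for the second after the job is handed in, with the robot touching nothing.
It also fails if it takes over 72 s, if anything falls off the work surface, if the arm or the gripper's body presses on something with over 40 N, if the wrist force passes 120 N, or if a joint passes its speed limit or range.

### The arm

A 6-joint arm with a two-finger parallel gripper is mounted at the origin on the work surface. World frame = base frame: x ahead of the robot, y to its left, z up, the work surface at z = 0. Lengths are in mm, angles in degrees, forces in N, time in s.
With the tool pointing down it reaches from about 300 to 850 mm from the base axis. Payload 4.2 kg.
Tool frame: the origin (TCP) lies at the very end of the fingers, on their centre line; the grasp point (between the pads) lies 19 mm behind it (env.grasp_offset is the distance from the TCP to the grasp point, in mm); z points along the fingers, y is the line along which they close (so a half turn about z gives the same grasp; the last joint's range is limited). The gripper opens to 91 mm and grips with 3 to 60 N. Pads are 32 mm wide; open, the fingers measure 118 mm over their backs; the gripper's body (76 mm by 178 mm) begins 60 mm behind the grasp point.
Start: joints at [-64.744, 18.312, 89.639, -0, 72.044, -1.146], TCP at [255.688, -515.041, 213.976] pointing down, gripper open.
Joint ranges: [-177.97, 177.97], [-48.28, 115.42], [12.27, 149.76], [-77.06, 257.06], [2.81, 150.46], [-146.56, 146.56]. Speed limits (degrees/s): [147.25, 147.25, 180, 180, 180, 180].

### API

Orientations are given as [roll, pitch, yaw] about the fixed x, y, z axes, in that order (R = Rz(yaw) Ry(pitch) Rx(roll)).
In Python, from workcell import env gives the robot as it stands. The module is installed in compiled form; this text tells all that it offers.
- The arm moves only by the tool send_rows, never from a script. Its argument "motion" is a list of rows, each an object of numbers: "tx", "ty", "tz": the shift along the tool's x, y, z in units of 500 mm (1.0 is 500 mm); "rx", "ry", "rz": the turn, a rotation vector about the tool's x, y, z in units of 30 degrees (1.0 is 30 degrees); "gripper": the closure, from -1 (fully open) to 1 (shut). In form: [{"tx": .., "ty": .., "tz": .., "rx": .., "ry": .., "rz": .., "gripper": ..}, ...]. A call has 1 to 12 rows; each row shifts and turns the commanded pose from where the row before left it, along the tool's axes as they then stand; what a row does not reach is not made up. A row lasts 1/8 s, in which the tool goes at most 62.5 mm and 10.7 degrees, less where a joint would pass 70% of its speed; a pose out of reach is approached as far as the arm can. A call with a number of a shift or a turn outside -1 to 1 is refused whole. A call with a gripper value outside its range is refused whole. The fingers move at their own pace and stop on an object; "grip_force" is the grip in N (left out, the last holds). Time passes only in rows, so rows that do not move let the fingers close. It gives the time, the measured TCP pose, the force, the opening and the grip force at its end, in the units of the state.
- env.state(): the state, without advancing time (a new reading comes with each control period).
- env.grab_frame(name): name is "scene" or "top" or "wrist"; returns a dict with "frame" (400x640x3 uint8, red, green, blue), "vertical_fov" (degrees; the focal length in pixels is half the picture's height over the tangent of half this angle, whatever the lens; pixels are square), "cx", "cy" (the principal point, pixels), "rvec" (rotation vector, rad) and "tvec" (3), from world to camera coordinates, as OpenCV has them; the wrist camera has in their place "T_tool_cam" (4x4, takes a point from camera to tool coordinates, whose origin is the TCP and whose axes are the flange's). Camera axes: x right, y down, z forward; pixel columns grow to the right and rows downward; lengths in mm; the calibration is good to about 2 mm. A picture is of the moment at which its call begins: read the wrist's pose just before it. There is no depth.
- env.job_done(): hands the job in; it is judged then, once.
The state is a dict: "time_s": time; "qpos": joint angles; "qvel": joint speeds; "effort": joint torques, N m; "ee_pos": TCP position; "ee_rot": TCP orientation; "force": force on the tool from outside, world axes, zero at the start; "torque": the same for the moment, N m; "gripper_width": finger opening in mm; "gripper_force": force on a finger pad.
Only numpy, scipy, OpenCV 4.12 (cv2) and the standard library are available. Lean on these libraries where they do the work, as an engineer would, in place of code of your own. Each camera call takes 0.05 s, during which the arm holds its last target. There are 200 camera calls.

## Working session

There is one attempt and no reset: what is moved stays moved. The work goes in short steps, Python scripts to look and compute and a tool call to move; the robot and the scene stay as the last step left them, time stands still between calls to the robot, and variables do not carry over. Pictures are saved under pics/ and viewed, at most 10 in all, crops included, and the job is handed in when it is done.

Besides the shell and the picture viewer there is one more tool, called after "Emit:" by a JSON object that holds its "op" and its "data", one argument or row to a line. send_rows: Moves the arm, as the interface text tells. Shifts and turns lie within -1 to 1; 1 stands for 500 mm of shift or 30 degrees of turn. Its arguments: {"type":"object","properties":{"motion":{"type":"array"},"grip_force":{"type":"number"}},"required":["motion"]}

```bash
mkdir -p pics; python3 - <<'E'
from workcell import env
import cv2,json,numpy as np
print(env.state(), env.grasp_offset)
for n in("scene","top"):
    f=env.grab_frame(n); cv2.imwrite(f"pics/{n}1.png",f["frame"][:,:,::-1])
    print(n,{k:np.round(v,4).tolist() for k,v in f.items() if k!="frame"})
E
```

```text
{'time_s': 0.0, 'qpos': array([-6.47449365e+01,  1.83501410e+01,  8.97061045e+01, -8.61884904e-05,
        7.20429819e+01, -1.14670000e+00]), 'qvel': array([ 0.04059984, -0.08211503, -0.03255493,  0.05363243, -0.0548924 ,
       -0.04315085]), 'effort': array([-7.31764594e-04, -4.12457299e+01, -2.31970918e+01,  7.24018039e-02,
        4.55856230e-02, -1.57413178e-04]), 'ee_pos': array([ 255.46061397, -514.57682015,  213.13735607]), 'ee_rot': array([-1.79900791e+02, -1.90384582e-03,  2.64017885e+01]), 'force': array([-0.17253197, -0.90372886, -0.53061565]), 'torque': array([-0.05850133, -0.0050048 , -0.05855702]), 'gripper_force': 0.0, 'gripper_width': 91.3912066107705} 18.8
scene {'vertical_fov': 49.3266, 'cx': 318.281, 'cy': 198.0819, 'rvec': [2.505, -0.3311, 0.1251], 'tvec': [-496.8671, 232.7662, 1689.9405]}
top {'vertical_fov': 49.9161, 'cx': 311.9533, 'cy': 196.9832, 'rvec': [2.1581, -2.1383, 0.1798], 'tvec': [-38.9849, 503.8443, 1644.6371]}
```

View pics/scene1.png

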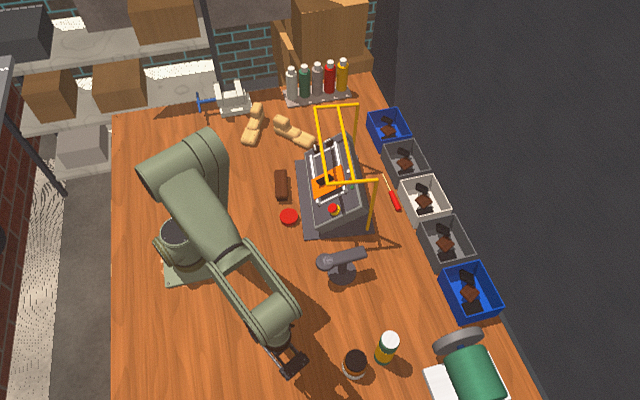

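View pics/top1.png

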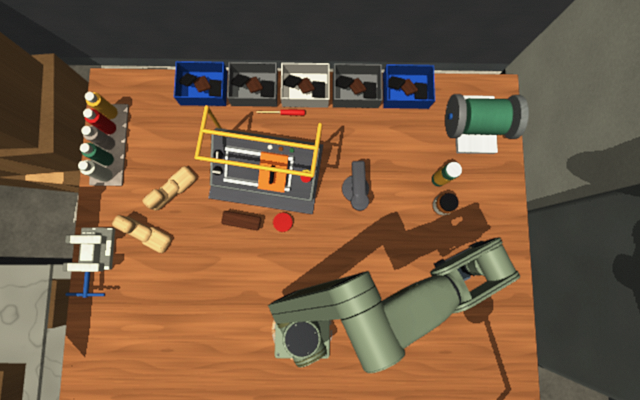

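The scene view shows the console at about (335,190), with the iron last to its right at (340,265). In the top view the console is at about (262,170), the orange cover at (272,172), the brush at (243,219) and the tin at (283,221). I'll enlarge the console for pixel picking.

```bash
python3 - <<'E'
import cv2,numpy as np
t=cv2.imread("pics/top1.png")[95:225,190:340]; s=cv2.imread("pics/scene1.png")[90:250,290:390]
cv2.imwrite("pics/topc.png",cv2.resize(t,None,fx=5,fy=4.6154,interpolation=2) if 0 else cv2.resize(t,None,fx=4.6,fy=4.6,interpolation=cv2.INTER_CUBIC))
cv2.imwrite("pics/scenec.png",cv2.resize(s,None,fx=3.7,fy=3.7,interpolation=cv2.INTER_CUBIC))
E
```

```text
(no output)
```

View pics/topc.png

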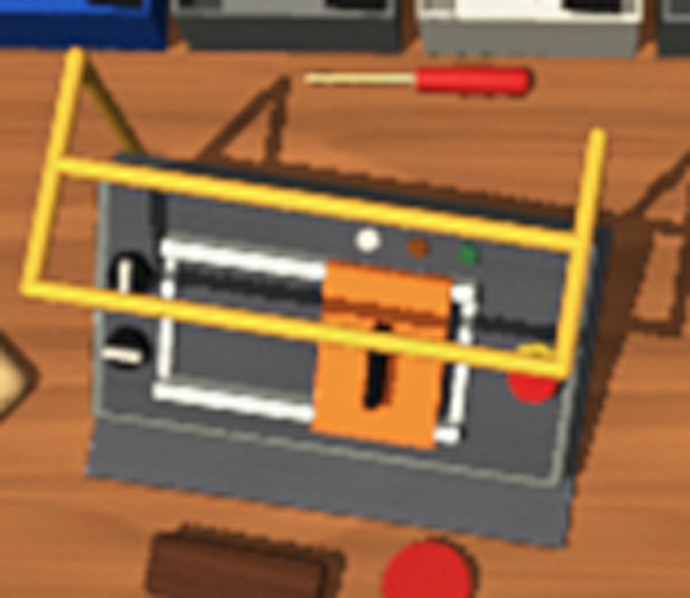

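View pics/scenec.png

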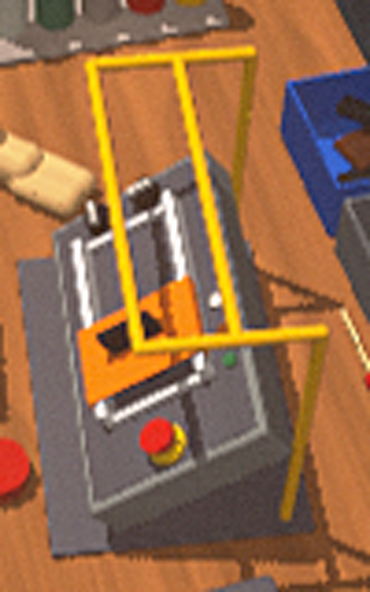

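The crops show the hoop corners, foot plate front corners, red stop and orange cover corners clearly. In the top crop they are at (33,290)/(563,370), (88,477)/(565,546), (535,378) and (326,263)…(433,447). I'll fit the console pose and cover travel to these.

```bash
cat > h.py <<'E'
import numpy as np,cv2
from scipy.spatial.transform import Rotation as R
N=np.array([-.5736,0,.8192]);U=np.array([.8192,0,.5736]);Y=np.array([0,1,0.])
def pan(s,y,o): return np.array([0,0,130.])+s*U+y*Y+o*N
CAM={'top':(49.9161,311.9533,196.9832,[2.1581,-2.1383,.1798],[-38.9849,503.8443,1644.6371]),
'scene':(49.3266,318.281,198.0819,[2.505,-.3311,.1251],[-496.8671,232.7662,1689.9405])}
def proj(P,c):
    v,cx,cy,r,t=CAM[c]; f=200/np.tan(np.radians(v/2))
    return cv2.projectPoints(np.array([P],float),np.array(r),np.array(t),np.array([[f,0,cx],[0,f,cy],[0,0,1.]]),None)[0].ravel()
def world(P,p): 
    return R.from_euler('z',p[2],degrees=True).apply(P)+[p[0],p[1],0]
E
cat > fit.py <<'E'
from h import *
from scipy.optimize import least_squares
G=[(-42,190),(-42,-190),(50,190),(50,-190),(130,190),(130,-190)]
obs={'top':([(33,290),(563,370),(62,163),(580,243),(76,52),(597,133)],[(326,263),(452,278),(313,430),(433,447)],(535,378)),
'scene':([(92,63),(137,348),(178,58),(235,335),(253,50),(325,330)],[(190,280),(203,350),(80,333),(88,405)],(158,436))}
un={'top':lambda a:(np.array(a)+.5)/4.6-.5+[190,95],'scene':lambda a:(np.array(a)+.5)/3.7-.5+[290,90]}
def pts(c,q):
    g,k,s=obs[c]
    for (x,y),o in zip(G,g): yield 'guard',np.array([x,y,336.]),o
    for (a,b),o in zip([(70,50),(70,-50),(-70,50),(-70,-50)],k): yield 'cover',pan(a,b-50+q,32),o
    yield 'stop',pan(0,-165,30),s
    if c=='top':
        for y,o in((210,(88,477)),(-210,(565,546))): yield 'foot',np.array([-130.,y,5]),o
def res(p,cs=('top','scene')):
    return np.concatenate([proj(world(P,p),c)-un[c](o) for c in cs for _,P,o in pts(c,p[3])])
for cs in(('top',),('scene',),('top','scene')):
    s=least_squares(res,[600,100,0,0],args=(cs,),loss='soft_l1'); r=res(s.x,cs).reshape(-1,2)
    print(cs,s.x.round(2),np.sqrt((r**2).mean()).round(2)); 
print(r.round(1).tolist())
p=s.x;print('grip',world(pan(0,-50+p[3],51),p),'start',world(pan(0,-50,25),p))
E
python3 fit.py
```

```text
('top',) [600.77 151.82  -7.98   8.37] 0.57
('scene',) [604.26 152.95  -8.44   2.38] 0.53
('top', 'scene') [602.24 152.01  -8.17   6.61] 0.67
[[-0.2, -1.2], [0.1, -1.0], [-1.2, -0.5], [0.6, -0.6], [0.4, 0.6], [0.5, 0.1], [0.4, 0.2], [0.4, 1.1], [0.3, -1.2], [0.6, -0.8], [-0.3, -0.2], [-0.5, -0.9], [0.0, 0.0], [-0.5, 0.4], [0.5, -0.0], [-0.5, -0.1], [0.6, 1.1], [-0.8, 0.6], [-0.9, 0.3], [-1.3, -1.3], [-0.9, -0.2], [-0.5, -0.5], [0.3, -0.1], [-1.0, -0.5]]
grip [567.12158355 113.21303456 171.7792    ] start [580.94505185 104.55253103 150.48      ]
```

```bash
cat >> h.py <<'E'
POSE=[602.24,152.01,-8.17]
def goal(s,y,o,p=None,extra=0):
    p=p or POSE
    Rc=R.from_euler('z',p[2],degrees=True)
    return world(pan(s,y,o),p),Rc*R.from_matrix(np.column_stack([U,-Y,-N]))
def cur(st): return np.array(st['ee_pos']),R.from_euler('xyz',st['ee_rot'],degrees=True)
def rows(c,g,n):
    p0,R0=c;p1,R1=g;w=(R0.inv()*R1).as_rotvec();d=(p1-p0)/n
    for i in range(n):
        Ri=R0*R.from_rotvec(w*i/n)
        print((Ri.inv().apply(d)/500).round(3).tolist(),(np.degrees(w/n)/30).round(3).tolist())
def rel(st,p=None):
    p=p or POSE; q,Rr=cur(st); v=R.from_euler('z',-p[2],degrees=True).apply(q-[p[0],p[1],0])-[0,0,130]
    e=(Rr.inv()*goal(0,0,0,p)[1]).as_rotvec(degrees=True)
    F=R.from_euler('z',-p[2],degrees=True).apply(st['force'])
    print('t',round(st['time_s'],2),'s,y,o',np.round([v@U,v[1],v@N],1),'roterr',e.round(2),'F(s,y,o)',np.round([F@U,F[1],F@N],1),'w',round(st['gripper_width'],1),'gf',round(st['gripper_force'],1))
E
python3 - <<'E'
from h import *; from workcell import env
f=env.grab_frame("wrist");print(f["T_tool_cam"].round(3),f["vertical_fov"],f['cx'],f['cy'])
print(goal(-5,-44,180)[0]); rows(cur(env.state()),goal(-10,-44,180),14)
E
```

```text
[[ 0.00000e+00 -9.66000e-01 -2.57000e-01  7.23020e+01]
 [ 1.00000e+00  0.00000e+00  1.00000e-03 -6.04000e-01]
 [-0.00000e+00 -2.57000e-01  9.66000e-01 -1.70677e+02]
 [ 0.00000e+00  0.00000e+00  0.00000e+00  1.00000e+00]] 68.03902981330356 316.407438986409 195.7399817500644
[489.73258893 123.71129348 274.588     ]
[0.07, -0.067, -0.008] [-0.025, 0.081, 0.08]
[0.067, -0.07, -0.006] [-0.025, 0.081, 0.08]
[0.065, -0.073, -0.004] [-0.025, 0.081, 0.08]
[0.062, -0.075, -0.003] [-0.025, 0.081, 0.08]
[0.059, -0.078, -0.001] [-0.025, 0.081, 0.08]
[0.055, -0.08, 0.0] [-0.025, 0.081, 0.08]
[0.052, -0.082, 0.001] [-0.025, 0.081, 0.08]
[0.048, -0.084, 0.002] [-0.025, 0.081, 0.08]
[0.045, -0.086, 0.003] [-0.025, 0.081, 0.08]
[0.041, -0.088, 0.004] [-0.025, 0.081, 0.08]
[0.037, -0.09, 0.004] [-0.025, 0.081, 0.08]
[0.033, -0.091, 0.005] [-0.025, 0.081, 0.08]
[0.029, -0.093, 0.005] [-0.025, 0.081, 0.08]
[0.025, -0.094, 0.005] [-0.025, 0.081, 0.08]
```

```bash
sed -i 's/column_stack(\[U,-Y,-N\])/column_stack([-U,Y,-N])/' h.py
python3 - <<'E'
from h import *; from workcell import env
rows(cur(env.state()),(np.array([400,-150,320.]),R.from_euler('xyz',[180,0,171.8],degrees=True)),16)
E
```

```text
[0.036, -0.033, -0.013] [-0.0, -0.0, -0.303]
[0.041, -0.027, -0.013] [-0.0, -0.0, -0.303]
[0.045, -0.02, -0.013] [-0.0, -0.0, -0.303]
[0.047, -0.012, -0.013] [-0.0, -0.0, -0.303]
[0.049, -0.005, -0.013] [-0.0, -0.0, -0.303]
[0.049, 0.003, -0.013] [-0.0, -0.0, -0.303]
[0.048, 0.011, -0.013] [-0.0, -0.0, -0.303]
[0.046, 0.018, -0.013] [-0.0, -0.0, -0.303]
[0.042, 0.025, -0.013] [-0.0, -0.0, -0.303]
[0.038, 0.031, -0.013] [-0.0, -0.0, -0.303]
[0.032, 0.037, -0.013] [-0.0, -0.0, -0.303]
[0.026, 0.042, -0.013] [-0.0, -0.0, -0.303]
[0.019, 0.045, -0.013] [-0.0, -0.0, -0.303]
[0.012, 0.048, -0.013] [-0.0, -0.0, -0.303]
[0.004, 0.049, -0.013] [-0.0, -0.0, -0.303]
[-0.004, 0.049, -0.013] [-0.0, -0.0, -0.303]
```

Emit:
{"op": "send_rows", "data": {
  "motion": [
    {"tx": 0.036, "ty": -0.033, "tz": -0.013, "rz": -0.3, "gripper": -0.2},
    {"tx": 0.041, "ty": -0.027, "tz": -0.013, "rz": -0.3, "gripper": -0.2},
    {"tx": 0.045, "ty": -0.02, "tz": -0.013, "rz": -0.3, "gripper": -0.2},
    {"tx": 0.047, "ty": -0.012, "tz": -0.013, "rz": -0.3, "gripper": -0.2},
    {"tx": 0.049, "ty": -0.005, "tz": -0.013, "rz": -0.3, "gripper": -0.2},
    {"tx": 0.049, "ty": 0.003, "tz": -0.013, "rz": -0.3, "gripper": -0.2},
    {"tx": 0.048, "ty": 0.011, "tz": -0.013, "rz": -0.3, "gripper": -0.2},
    {"tx": 0.046, "ty": 0.018, "tz": -0.013, "rz": -0.3, "gripper": -0.2}
  ]
}}

```text
invalid input at $.motion[0]: expected keys tx, ty, tz, rx, ry, rz, gripper
```

Emit:
{"op": "send_rows", "data": {
  "motion": [
    {"tx": 0.042, "ty": 0.025, "tz": -0.013, "rz": -0.3, "gripper": -0.2},
    {"tx": 0.038, "ty": 0.031, "tz": -0.013, "rz": -0.3, "gripper": -0.2},
    {"tx": 0.032, "ty": 0.037, "tz": -0.013, "rz": -0.3, "gripper": -0.2},
    {"tx": 0.026, "ty": 0.042, "tz": -0.013, "rz": -0.3, "gripper": -0.2},
    {"tx": 0.019, "ty": 0.045, "tz": -0.013, "rz": -0.3, "gripper": -0.2},
    {"tx": 0.012, "ty": 0.048, "tz": -0.013, "rz": -0.3, "gripper": -0.2},
    {"tx": 0.004, "ty": 0.049, "tz": -0.013, "rz": -0.3, "gripper": -0.2},
    {"tx": -0.004, "ty": 0.049, "tz": -0.013, "rz": -0.3, "gripper": -0.2}
  ]
}}

```text
invalid input at $.motion[0]: expected keys tx, ty, tz, rx, ry, rz, gripper
```

```bash
python3 - <<'E'
from h import *; from workcell import env
st=env.state(); print(st['ee_pos'],st['ee_rot'],st['qpos'].round(0)); rel(st)
rows(cur(st),goal(-10,-44,180),8)
E
```

```text
[ 255.55388492 -514.6912398   213.35449979] [-1.79928591e+02 -2.65658864e-03  2.64049117e+01] [-65.  18.  90.   0.  72.  -1.]
t 0.15 s,y,o [-155.7 -709.2  210.8] roterr [ -44.06  -13.79 -139.66] F(s,y,o) [ 0.1  0.8 -0.6] w 91.3 gf 0.0
[0.123, -0.118, -0.014] [-0.184, -0.057, -0.582]
[0.151, -0.073, -0.028] [-0.184, -0.057, -0.582]
[0.165, -0.022, -0.037] [-0.184, -0.057, -0.582]
[0.162, 0.032, -0.042] [-0.184, -0.057, -0.582]
[0.143, 0.083, -0.041] [-0.184, -0.057, -0.582]
[0.11, 0.126, -0.034] [-0.184, -0.057, -0.582]
[0.066, 0.156, -0.023] [-0.184, -0.057, -0.582]
[0.015, 0.17, -0.009] [-0.184, -0.057, -0.582]
```

All seven keys are required, so nothing moved. Resending with complete rows.

Emit:
{"op": "send_rows", "data": {
  "motion": [
    {"tx": 0.036, "ty": -0.033, "tz": -0.013, "rx": 0, "ry": 0, "rz": -0.3, "gripper": -0.2},
    {"tx": 0.041, "ty": -0.027, "tz": -0.013, "rx": 0, "ry": 0, "rz": -0.3, "gripper": -0.2},
    {"tx": 0.045, "ty": -0.02, "tz": -0.013, "rx": 0, "ry": 0, "rz": -0.3, "gripper": -0.2},
    {"tx": 0.047, "ty": -0.012, "tz": -0.013, "rx": 0, "ry": 0, "rz": -0.3, "gripper": -0.2},
    {"tx": 0.049, "ty": -0.005, "tz": -0.013, "rx": 0, "ry": 0, "rz": -0.3, "gripper": -0.2},
    {"tx": 0.049, "ty": 0.003, "tz": -0.013, "rx": 0, "ry": 0, "rz": -0.3, "gripper": -0.2},
    {"tx": 0.048, "ty": 0.011, "tz": -0.013, "rx": 0, "ry": 0, "rz": -0.3, "gripper": -0.2},
    {"tx": 0.046, "ty": 0.018, "tz": -0.013, "rx": 0, "ry": 0, "rz": -0.3, "gripper": -0.2}
  ]
}}

```text
time_s: 1.15
ee_pos: [328.8, -331.9, 265.9]
ee_rot: [-180.0, -0.0, 98.7]
force: [-0.1, -0.2, -0.0]
gripper_width: 54.8
gripper_force: 0.0
```

Emit:
{"op": "send_rows", "data": {
  "motion": [
    {"tx": 0.042, "ty": 0.025, "tz": -0.013, "rx": 0, "ry": 0, "rz": -0.3, "gripper": -0.2},
    {"tx": 0.038, "ty": 0.031, "tz": -0.013, "rx": 0, "ry": 0, "rz": -0.3, "gripper": -0.2},
    {"tx": 0.032, "ty": 0.037, "tz": -0.013, "rx": 0, "ry": 0, "rz": -0.3, "gripper": -0.2},
    {"tx": 0.026, "ty": 0.042, "tz": -0.013, "rx": 0, "ry": 0, "rz": -0.3, "gripper": -0.2},
    {"tx": 0.019, "ty": 0.045, "tz": -0.013, "rx": 0, "ry": 0, "rz": -0.3, "gripper": -0.2},
    {"tx": 0.012, "ty": 0.048, "tz": -0.013, "rx": 0, "ry": 0, "rz": -0.3, "gripper": -0.2},
    {"tx": 0.004, "ty": 0.049, "tz": -0.013, "rx": 0, "ry": 0, "rz": -0.3, "gripper": -0.2},
    {"tx": -0.004, "ty": 0.049, "tz": -0.013, "rx": 0, "ry": 0, "rz": -0.3, "gripper": -0.2}
  ]
}}

```text
time_s: 2.15
ee_pos: [404.4, -150.6, 317.9]
ee_rot: [180.0, -0.0, 170.7]
force: [0.4, -0.8, 0.2]
gripper_width: 54.6
gripper_force: 0.0
```

```bash
python3 - <<'E'
from h import *; from workcell import env
st=env.state(); print(st['ee_pos'],st['ee_rot'],st['qpos'].round(0)); rel(st)
rows(cur(st),goal(-10,-44,180),8)
E
```

```text
[ 404.37243713 -150.63915612  317.9456662 ] [ 1.79998992e+02 -2.13008223e-02  1.70700637e+02] [ -22.    2.   95.   -0.   83. -103.]
t 2.15 s,y,o [ -17.4 -327.7  241.6] roterr [ -0.34 -35.02  -1.09] F(s,y,o) [ 0.5 -0.8 -0.1] w 54.6 gf 0.0
[-0.009, 0.071, 0.012] [-0.001, -0.146, -0.005]
[-0.008, 0.071, 0.012] [-0.001, -0.146, -0.005]
[-0.007, 0.071, 0.013] [-0.001, -0.146, -0.005]
[-0.007, 0.071, 0.014] [-0.001, -0.146, -0.005]
[-0.006, 0.071, 0.014] [-0.001, -0.146, -0.005]
[-0.005, 0.071, 0.014] [-0.001, -0.146, -0.005]
[-0.004, 0.071, 0.015] [-0.001, -0.146, -0.005]
[-0.003, 0.071, 0.015] [-0.001, -0.146, -0.005]
```

Emit:
{"op": "send_rows", "data": {
  "motion": [
    {"tx": -0.009, "ty": 0.071, "tz": 0.012, "rx": 0, "ry": -0.146, "rz": -0.005, "gripper": -0.2},
    {"tx": -0.008, "ty": 0.071, "tz": 0.012, "rx": 0, "ry": -0.146, "rz": -0.005, "gripper": -0.2},
    {"tx": -0.007, "ty": 0.071, "tz": 0.013, "rx": 0, "ry": -0.146, "rz": -0.005, "gripper": -0.2},
    {"tx": -0.007, "ty": 0.071, "tz": 0.014, "rx": 0, "ry": -0.146, "rz": -0.005, "gripper": -0.2},
    {"tx": -0.006, "ty": 0.071, "tz": 0.014, "rx": 0, "ry": -0.146, "rz": -0.005, "gripper": -0.2},
    {"tx": -0.005, "ty": 0.071, "tz": 0.014, "rx": 0, "ry": -0.146, "rz": -0.005, "gripper": -0.2},
    {"tx": -0.004, "ty": 0.071, "tz": 0.015, "rx": 0, "ry": -0.146, "rz": -0.005, "gripper": -0.2},
    {"tx": -0.003, "ty": 0.071, "tz": 0.015, "rx": 0, "ry": -0.146, "rz": -0.005, "gripper": -0.2},
    {"tx": 0, "ty": 0, "tz": 0, "rx": 0, "ry": 0, "rz": 0, "gripper": -0.2},
    {"tx": 0, "ty": 0, "tz": 0, "rx": 0, "ry": 0, "rz": 0, "gripper": -0.2}
  ]
}}

```text
time_s: 3.4
ee_pos: [487.0, 122.5, 271.0]
ee_rot: [-179.5, 35.0, 171.8]
force: [0.6, 0.2, 0.4]
gripper_width: 54.6
gripper_force: 0.0
```

```bash
cat > look.py <<'E'
from h import *; from workcell import env; import sys,pickle
st=env.state(); rel(st); print(st['qpos'].round(0))
f=env.grab_frame("wrist"); cv2.imwrite(f"pics/{sys.argv[1]}.png",f["frame"][:,:,::-1])
pickle.dump((cur(st)[0],cur(st)[1].as_matrix(),f["T_tool_cam"],f["vertical_fov"],f['cx'],f['cy']),open(sys.argv[1]+'.pkl','wb'))
E
python3 look.py w1
```

```text
t 3.4 s,y,o [ -9.1 -45.6 178.5] roterr [-0.49 -0.   -0.02] F(s,y,o) [0.7 0.2 0. ] w 54.6 gf 0.0
[ 25.  -4. 117. -29.  41. -38.]
```

View pics/w1.png

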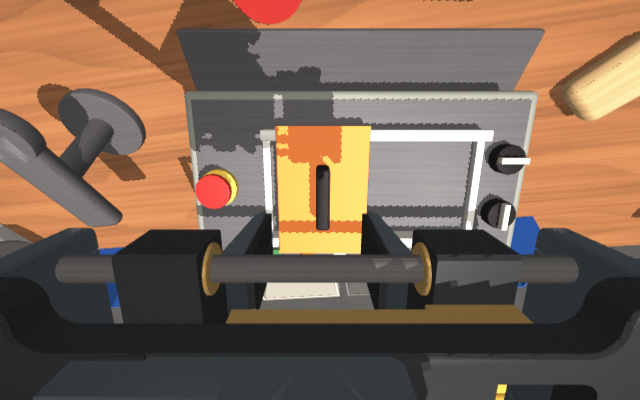

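The wrist view shows the cover's lower corners at (275,125) and (370,125), the fin from (322,168) to (322,230), the panel's lower corners at (188,93) and (536,93), and the red stop's top at (213,190). I'll intersect these rays with their known heights above the panel.

```bash
cat > ray.py <<'E'
from h import *; import pickle
def hit(name,uv,o,p=None):
    p=p or POSE
    q,Rm,T,v,cx,cy=pickle.load(open(name+'.pkl','rb')); f=200/np.tan(np.radians(v/2))
    d=Rm@(T[:3,:3]@np.array([(uv[0]-cx)/f,(uv[1]-cy)/f,1])); c=q+Rm@T[:3,3]
    Rz=R.from_euler('z',-p[2],degrees=True); d=Rz.apply(d); c=Rz.apply(c-[p[0],p[1],0])-[0,0,130]
    x=c+d*((o-c@N)/(d@N)); return np.round([x@U,x[1]],1)
E
python3 - <<'E'
from ray import *
for n,uv,o,e in [('cov-L',(275,125),32,'-70,-100+q'),('cov-R',(370,125),32,'-70,0+q'),('fin lo',(322.5,167),65,'-32,-50+q'),('fin hi',(322.5,230),65,'32'),('panL',(188,93),0,'-110,-200'),('panR',(536,93),0,'-110,200'),('stop',(213,190),30,'0,-165'),('railstopL',(493,135),26,'-62,?')]:
    print(n,hit('w1',uv,o),e)
E
```

```text
cov-L [-73.5 -89.5] -70,-100+q
cov-R [-73.6   9.5] -70,0+q
fin lo [-34.8 -40.1] -32,-50+q
fin hi [ 30.3 -39.8] 32
panL [-107.6 -190.6] -110,-200
panR [-107.4  197.3] -110,200
stop [  -3.  -161.4] 0,-165
railstopL [-63.1 141.8] -62,?
```

```bash
sed -i 's/^POSE=.*/POSE=[600.5,155.7,-8.17]/' h.py; python3 - <<'E'
from h import *; from workcell import env
from ray import hit
print(hit('w1',(322.5,167),65),hit('w1',(322.5,230),65),hit('w1',(213,190),30))
st=env.state(); rel(st); rows(cur(st),goal(-8,-43.4,40),8)
E
```

```text
[-33.2 -43.5] [ 31.6 -43.2] [  -1.5 -164.4]
t 3.45 s,y,o [ -6.8 -49.4 177.3] roterr [-0.51  0.03 -0.09] F(s,y,o) [-0.2  0.1  0.4] w 54.9 gf 0.0
[0.0, 0.002, 0.034] [-0.002, 0.0, -0.0]
[0.0, 0.002, 0.034] [-0.002, 0.0, -0.0]
[0.0, 0.002, 0.034] [-0.002, 0.0, -0.0]
[0.0, 0.002, 0.034] [-0.002, 0.0, -0.0]
[0.0, 0.002, 0.034] [-0.002, 0.0, -0.0]
[0.0, 0.002, 0.034] [-0.002, 0.0, -0.0]
[0.0, 0.002, 0.034] [-0.002, 0.0, -0.0]
[0.0, 0.002, 0.034] [-0.002, 0.0, -0.0]
```

Emit:
{"op": "send_rows", "data": {
  "motion": [
    {"tx": 0, "ty": 0.003, "tz": 0.034, "rx": -0.005, "ry": 0, "rz": 0, "gripper": -0.2},
    {"tx": 0, "ty": 0.003, "tz": 0.034, "rx": -0.005, "ry": 0, "rz": 0, "gripper": -0.2},
    {"tx": 0, "ty": 0.003, "tz": 0.034, "rx": -0.005, "ry": 0, "rz": 0, "gripper": -0.2},
    {"tx": 0, "ty": 0.003, "tz": 0.034, "rx": 0, "ry": 0, "rz": 0, "gripper": -0.2},
    {"tx": 0, "ty": 0, "tz": 0.034, "rx": 0, "ry": 0, "rz": 0, "gripper": -0.2},
    {"tx": 0, "ty": 0, "tz": 0.034, "rx": 0, "ry": 0, "rz": 0, "gripper": -0.2},
    {"tx": 0, "ty": 0, "tz": 0.034, "rx": 0, "ry": 0, "rz": 0, "gripper": -0.2},
    {"tx": 0, "ty": 0, "tz": 0.028, "rx": 0, "ry": 0, "rz": 0, "gripper": -0.2},
    {"tx": 0, "ty": 0, "tz": 0, "rx": 0, "ry": 0, "rz": 0, "gripper": -0.2}
  ]
}}

```text
time_s: 4.58
ee_pos: [563.7, 117.0, 160.9]
ee_rot: [-179.9, 34.9, 171.8]
force: [-0.3, -0.4, 0.3]
gripper_width: 54.7
gripper_force: 0.0
```

```bash
python3 look.py w2
```

```text
t 4.58 s,y,o [ -7.6 -43.6  43. ] roterr [-0.1  -0.06 -0.04] F(s,y,o) [-0.  -0.4  0.4] w 54.7 gf 0.0
[ 20.  10. 121. -42.  24. -27.]
```

View pics/w2.png

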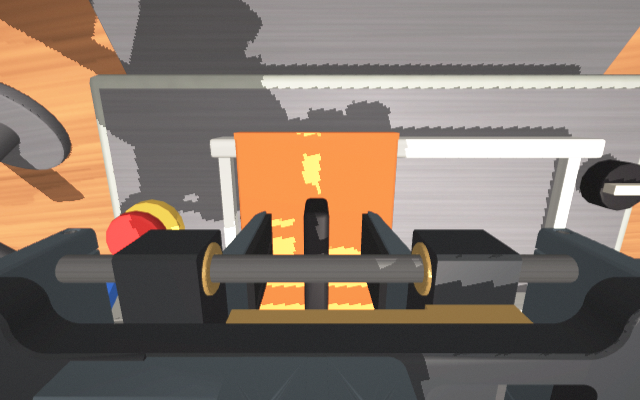

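The fin is centred between the fingers at (316,250), and the cover's lower edge runs from (236,132) to (398,132). I'll check the depth from that edge, go down 5 mm and grip.

```bash
python3 - <<'E'
from ray import *
for o in (29,32,35): print(o,hit('w2',(236,132),o),hit('w2',(398,132),o))
print(hit('w2',(316,198),65))
E
```

```text
29 [-71.3 -92.2] [-71.3   6.8]
32 [-71.4 -91.4] [-71.5   6. ]
35 [-71.6 -90.6] [-71.6   5.2]
[-39.3 -43.2]
```

Emit:
{"op": "send_rows", "data": {
  "motion": [
    {"tx": 0, "ty": 0, "tz": 0.009, "rx": 0, "ry": 0, "rz": 0, "gripper": -0.2},
    {"tx": 0, "ty": 0, "tz": 0, "rx": 0, "ry": 0, "rz": 0, "gripper": 0.4},
    {"tx": 0, "ty": 0, "tz": 0, "rx": 0, "ry": 0, "rz": 0, "gripper": 1},
    {"tx": 0, "ty": 0, "tz": 0, "rx": 0, "ry": 0, "rz": 0, "gripper": 1},
    {"tx": 0, "ty": 0, "tz": 0, "rx": 0, "ry": 0, "rz": 0, "gripper": 1},
    {"tx": 0, "ty": 0, "tz": 0, "rx": 0, "ry": 0, "rz": 0, "gripper": 1}
  ],
  "grip_force": 8
}}

```text
time_s: 5.38
ee_pos: [566.2, 117.1, 158.5]
ee_rot: [-180.0, 35.0, 171.8]
force: [-1.0, 0.1, 1.8]
gripper_width: 14.1
gripper_force: 8.0
```

```bash
python3 -c "
from h import *; from workcell import env
rel(env.state())"
```

```text
t 5.38 s,y,o [ -7.  -43.1  39.7] roterr [-0.03  0.05 -0.04] F(s,y,o) [ 0.2 -0.1  2.1] w 14.1 gf 8.0
```

Emit:
{"op": "send_rows", "data": {
  "motion": [
    {"tx": 0, "ty": 0.015, "tz": 0, "rx": 0, "ry": 0, "rz": 0, "gripper": 1},
    {"tx": 0, "ty": 0.025, "tz": 0, "rx": 0, "ry": 0, "rz": 0, "gripper": 1},
    {"tx": 0, "ty": 0.025, "tz": 0, "rx": 0, "ry": 0, "rz": 0, "gripper": 1},
    {"tx": 0, "ty": 0.025, "tz": 0, "rx": 0, "ry": 0, "rz": 0, "gripper": 1}
  ]
}}

```text
time_s: 5.88
ee_pos: [572.8, 162.9, 158.5]
ee_rot: [180.0, 35.0, 171.8]
force: [-0.3, -2.8, 2.7]
gripper_width: 14.0
gripper_force: 8.0
```

```bash
python3 -c "
from h import *; from workcell import env
s=env.state();rel(s);print(s['qpos'].round())"
```

```text
t 5.88 s,y,o [-7.   3.2 39.7] roterr [-0.    0.05 -0.03] F(s,y,o) [ 1.6 -2.8  2.2] w 14.0 gf 8.0
[ 25.  12. 118. -44.  27. -21.]
```

Emit:
{"op": "send_rows", "data": {
  "motion": [
    {"tx": 0, "ty": 0.025, "tz": 0, "rx": 0, "ry": 0, "rz": 0, "gripper": 1},
    {"tx": 0, "ty": 0.025, "tz": 0, "rx": 0, "ry": 0, "rz": 0, "gripper": 1},
    {"tx": 0, "ty": 0.025, "tz": 0, "rx": 0, "ry": 0, "rz": 0, "gripper": 1},
    {"tx": 0, "ty": 0.025, "tz": 0, "rx": 0, "ry": 0, "rz": 0, "gripper": 1},
    {"tx": 0, "ty": 0.025, "tz": 0, "rx": 0, "ry": 0, "rz": 0, "gripper": 1},
    {"tx": 0, "ty": 0.01, "tz": 0, "rx": 0, "ry": 0, "rz": 0, "gripper": 1}
  ]
}}

```text
time_s: 6.62
ee_pos: [582.4, 229.6, 158.5]
ee_rot: [180.0, 35.1, 171.8]
force: [-1.8, -1.8, 4.1]
gripper_width: 14.0
gripper_force: 8.0
```

```bash
python3 -c "
from h import *; from workcell import env
s=env.state();rel(s);print(s['qpos'].round())"
```

```text
t 6.62 s,y,o [-6.9 70.5 39.6] roterr [ 0.01  0.05 -0.01] F(s,y,o) [ 1.1 -2.   4.2] w 14.0 gf 8.0
[ 32.  15. 113. -45.  32. -15.]
```

Creeping to the open stop, watching the force along y.

Emit:
{"op": "send_rows", "data": {
  "motion": [
    {"tx": 0, "ty": 0.006, "tz": 0, "rx": 0, "ry": 0, "rz": 0, "gripper": 1},
    {"tx": 0, "ty": 0.006, "tz": 0, "rx": 0, "ry": 0, "rz": 0, "gripper": 1},
    {"tx": 0, "ty": 0.003, "tz": 0, "rx": 0, "ry": 0, "rz": 0, "gripper": 1}
  ]
}}

```text
time_s: 7.0
ee_pos: [583.3, 235.9, 158.5]
ee_rot: [180.0, 35.0, 171.8]
force: [-3.4, -1.6, 4.6]
gripper_width: 13.9
gripper_force: 8.0
```

Emit:
{"op": "send_rows", "data": {
  "motion": [
    {"tx": 0, "ty": 0.002, "tz": 0, "rx": 0, "ry": 0, "rz": 0, "gripper": 1},
    {"tx": 0, "ty": 0, "tz": 0, "rx": 0, "ry": 0, "rz": 0, "gripper": 1}
  ]
}}

```text
time_s: 7.25
ee_pos: [583.5, 237.0, 158.5]
ee_rot: [180.0, 35.0, 171.8]
force: [-3.7, -2.0, 4.8]
gripper_width: 13.6
gripper_force: 8.0
```

```bash
python3 -c "
from h import *; from workcell import env
s=env.state();rel(s)"
```

```text
t 7.25 s,y,o [-6.9 78.  39.6] roterr [-0.01  0.05 -0.05] F(s,y,o) [ 0.  -2.5  5.9] w 13.6 gf 8.0
```

Emit:
{"op": "send_rows", "data": {
  "motion": [
    {"tx": 0, "ty": 0.002, "tz": 0, "rx": 0, "ry": 0, "rz": 0, "gripper": 1},
    {"tx": 0, "ty": 0.002, "tz": 0, "rx": 0, "ry": 0, "rz": 0, "gripper": 1},
    {"tx": 0, "ty": 0, "tz": 0, "rx": 0, "ry": 0, "rz": 0, "gripper": 1}
  ]
}}

```text
time_s: 7.62
ee_pos: [583.5, 237.3, 158.5]
ee_rot: [-179.8, 35.0, 171.8]
force: [-3.9, -4.7, 6.7]
gripper_width: 14.1
gripper_force: 8.0
```

```bash
python3 -c "
from h import *; from workcell import env
s=env.state();rel(s)"
```

```text
t 7.62 s,y,o [-6.9 78.4 39.6] roterr [-0.21  0.03 -0.03] F(s,y,o) [ 1.2 -5.3  7.3] w 14.1 gf 8.0
```

Emit:
{"op": "send_rows", "data": {
  "motion": [
    {"tx": 0, "ty": 0.003, "tz": 0, "rx": 0, "ry": 0, "rz": 0, "gripper": 1},
    {"tx": 0, "ty": 0, "tz": 0, "rx": 0, "ry": 0, "rz": 0, "gripper": 1}
  ]
}}

```text
time_s: 7.88
ee_pos: [583.5, 237.3, 158.4]
ee_rot: [-179.6, 35.0, 171.8]
force: [-3.6, -8.6, 7.9]
gripper_width: 14.1
gripper_force: 8.0
```

```bash
python3 -c "
from h import *; from workcell import env
s=env.state();rel(s)"
```

```text
t 7.88 s,y,o [-7.  78.4 39.6] roterr [-0.4   0.01 -0.03] F(s,y,o) [ 2.6 -9.1  7.8] w 14.1 gf 8.0
```

Force rose with no motion, so the cover is at the open stop. Next: unload, release and retract.

Emit:
{"op": "send_rows", "data": {
  "motion": [
    {"tx": 0, "ty": -0.006, "tz": 0, "rx": 0, "ry": 0, "rz": 0, "gripper": 1},
    {"tx": 0, "ty": 0, "tz": 0, "rx": 0, "ry": 0, "rz": 0, "gripper": 0},
    {"tx": 0, "ty": 0, "tz": 0, "rx": 0, "ry": 0, "rz": 0, "gripper": -0.2},
    {"tx": 0, "ty": 0, "tz": 0, "rx": 0, "ry": 0, "rz": 0, "gripper": -0.2},
    {"tx": 0, "ty": 0, "tz": -0.03, "rx": 0, "ry": 0, "rz": 0, "gripper": -0.2},
    {"tx": 0, "ty": 0, "tz": -0.05, "rx": 0, "ry": 0, "rz": 0, "gripper": -0.2},
    {"tx": 0, "ty": 0, "tz": -0.05, "rx": 0, "ry": 0, "rz": 0, "gripper": -0.2},
    {"tx": 0, "ty": -0.07, "tz": -0.04, "rx": 0, "ry": 0, "rz": 0, "gripper": -0.2},
    {"tx": 0, "ty": -0.07, "tz": 0, "rx": 0, "ry": 0, "rz": 0, "gripper": -0.2},
    {"tx": 0, "ty": 0, "tz": 0, "rx": 0, "ry": 0, "rz": 0, "gripper": -0.2}
  ]
}}

```text
time_s: 9.12
ee_pos: [524.1, 173.5, 229.0]
ee_rot: [179.9, 35.1, 171.6]
force: [0.6, -0.4, 0.0]
gripper_width: 54.7
gripper_force: 0.0
```

```bash
python3 look.py w3
```

```text
t 9.12 s,y,o [ -7.2   6.8 125.9] roterr [-0.05  0.08 -0.16] F(s,y,o) [ 0.5 -0.3 -0.3] w 54.7 gf 0.0
[ 29.   4. 116. -36.  37. -28.]
```

View pics/w3.png

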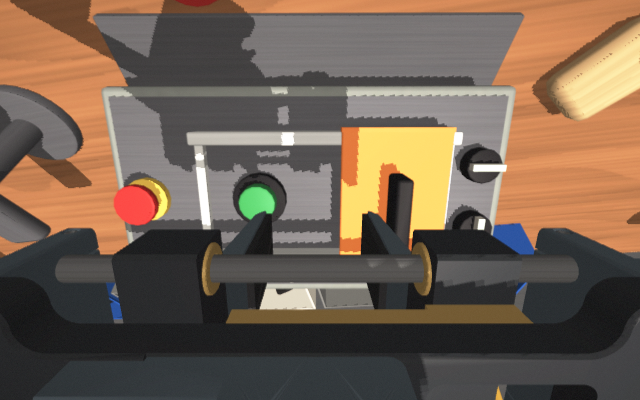

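The cover is fully open and the green button is exposed, its top centred at (257,203); the stop top is at (136,205).

```bash
python3 - <<'E'
from ray import *
im=cv2.imread('pics/w3.png').astype(int)[170:235,225:290]; b,g,r=im.transpose(2,0,1)
v,u=np.nonzero((g>r+40)&(g>b+30)); c=(225+(u.min()+u.max())/2,170+(v.min()+v.max())/2); print(c,u.min()+225,u.max()+225,v.min()+170,v.max()+170)
print('green',hit('w3',c,25),'ext',hit('w3',(225+u.min(),c[1]),25),hit('w3',(226+u.max(),c[1]),25),'stop',hit('w3',(136,205),30),'cov',hit('w3',(341,127),32),hit('w3',(456,127),32))
from workcell import env
st=env.state(); rows(cur(st),goal(0,-51,60),6)
E
```

```text
(np.float64(256.5), np.float64(201.5)) 238 275 184 219
green [ -1.7 -49.9] ext [ -1.8 -67.6] [ -1.7 -31.3] stop [   0.  -162.3] cov [-71.1  28.8] [-70.9 128.9]
[-0.002, -0.02, 0.022] [0.0, 0.001, -0.001]
[-0.002, -0.02, 0.022] [0.0, 0.001, -0.001]
[-0.002, -0.02, 0.022] [0.0, 0.001, -0.001]
[-0.002, -0.02, 0.022] [0.0, 0.001, -0.001]
[-0.002, -0.02, 0.022] [0.0, 0.001, -0.001]
[-0.002, -0.02, 0.022] [0.0, 0.001, -0.001]
```

Emit:
{"op": "send_rows", "data": {
  "motion": [
    {"tx": -0.006, "ty": -0.057, "tz": 0.01, "rx": 0, "ry": 0, "rz": 0, "gripper": 1},
    {"tx": -0.006, "ty": -0.057, "tz": 0.01, "rx": 0, "ry": 0, "rz": 0, "gripper": 1},
    {"tx": 0, "ty": 0, "tz": 0.05, "rx": 0, "ry": 0, "rz": 0, "gripper": 1},
    {"tx": 0, "ty": 0, "tz": 0.05, "rx": 0, "ry": 0, "rz": 0, "gripper": 1},
    {"tx": 0, "ty": 0, "tz": 0.05, "rx": 0, "ry": 0, "rz": 0, "gripper": 1},
    {"tx": 0, "ty": 0, "tz": 0.014, "rx": 0, "ry": 0, "rz": 0, "gripper": 1},
    {"tx": 0, "ty": 0, "tz": 0, "rx": 0, "ry": 0, "rz": 0, "gripper": 1}
  ]
}}

```text
time_s: 10.05
ee_pos: [574.5, 111.1, 156.0]
ee_rot: [-180.0, 35.0, 171.8]
force: [0.8, 0.1, 0.9]
gripper_width: 0.4
gripper_force: 0.0
```

```bash
python3 -c "
from h import *; from workcell import env
s=env.state();rel(s)"
```

```text
t 10.05 s,y,o [ -1.  -47.9  32.5] roterr [-0.01  0.02 -0.  ] F(s,y,o) [1.1 0.2 0.3] w 0.4 gf 0.0
```

Emit:
{"op": "send_rows", "data": {
  "motion": [
    {"tx": 0, "ty": -0.004, "tz": 0.01, "rx": 0, "ry": 0, "rz": 0, "gripper": 1},
    {"tx": 0, "ty": 0, "tz": 0.006, "rx": 0, "ry": 0, "rz": 0, "gripper": 1},
    {"tx": 0, "ty": 0, "tz": 0.006, "rx": 0, "ry": 0, "rz": 0, "gripper": 1},
    {"tx": 0, "ty": 0, "tz": 0, "rx": 0, "ry": 0, "rz": 0, "gripper": 1}
  ]
}}

```text
time_s: 10.55
ee_pos: [580.4, 107.6, 147.4]
ee_rot: [180.0, 35.1, 171.8]
force: [-0.9, 0.1, 2.4]
gripper_width: 0.1
gripper_force: 1.2
```

```bash
python3 -c "
from h import *; from workcell import env
s=env.state();rel(s)"
```

```text
t 10.55 s,y,o [ -0.7 -50.4  21.8] roterr [-0.    0.08 -0.05] F(s,y,o) [ 0.6 -0.1  2.5] w 0.1 gf 1.2
```

Emit:
{"op": "send_rows", "data": {
  "motion": [
    {"tx": 0, "ty": 0, "tz": 0.007, "rx": 0, "ry": 0, "rz": 0, "gripper": 1},
    {"tx": 0, "ty": 0, "tz": 0.007, "rx": 0, "ry": 0, "rz": 0, "gripper": 1},
    {"tx": 0, "ty": 0, "tz": 0.003, "rx": 0, "ry": 0, "rz": 0, "gripper": 1}
  ]
}}

```text
time_s: 10.92
ee_pos: [584.8, 107.0, 141.2]
ee_rot: [179.9, 35.1, 171.7]
force: [-21.0, 2.4, 23.7]
gripper_width: 0.7
gripper_force: 15.3
```

```bash
python3 -c "
from h import *; from workcell import env
s=env.state();rel(s)"
```

```text
t 10.93 s,y,o [ -0.7 -50.5  14.1] roterr [-0.    0.11 -0.08] F(s,y,o) [-3.7 -0.6 31.6] w 0.7 gf 15.3
```

Bottomed out. I'll ease off slightly, finish the hold, then withdraw.

Emit:
{"op": "send_rows", "data": {
  "motion": [
    {"tx": 0, "ty": 0, "tz": -0.001, "rx": 0, "ry": 0, "rz": 0, "gripper": 1},
    {"tx": 0, "ty": 0, "tz": 0, "rx": 0, "ry": 0, "rz": 0, "gripper": 1},
    {"tx": 0, "ty": 0, "tz": 0, "rx": 0, "ry": 0, "rz": 0, "gripper": 1}
  ]
}}

```text
time_s: 11.3
ee_pos: [584.6, 107.0, 141.4]
ee_rot: [180.0, 35.1, 171.8]
force: [-8.6, 1.2, 11.3]
gripper_width: 0.6
gripper_force: 6.8
```

```bash
python3 -c "
from h import *; from workcell import env
s=env.state();rel(s)"
```

```text
t 11.3 s,y,o [ -0.7 -50.4  14.4] roterr [ 0.    0.11 -0.06] F(s,y,o) [-0.6 -0.1 14.2] w 0.6 gf 6.8
```

Emit:
{"op": "send_rows", "data": {
  "motion": [
    {"tx": 0, "ty": 0, "tz": 0, "rx": 0, "ry": 0, "rz": 0, "gripper": 1},
    {"tx": 0, "ty": 0, "tz": -0.03, "rx": 0, "ry": 0, "rz": 0, "gripper": 1},
    {"tx": 0, "ty": 0, "tz": -0.06, "rx": 0, "ry": 0, "rz": 0, "gripper": 1},
    {"tx": 0, "ty": 0, "tz": -0.06, "rx": 0, "ry": 0, "rz": 0, "gripper": 1},
    {"tx": 0, "ty": 0.04, "tz": -0.04, "rx": 0, "ry": 0, "rz": 0, "gripper": 0},
    {"tx": 0, "ty": 0.07, "tz": 0, "rx": 0, "ry": 0, "rz": 0, "gripper": -0.2},
    {"tx": 0, "ty": 0.07, "tz": 0, "rx": 0, "ry": 0, "rz": 0, "gripper": -0.2},
    {"tx": 0.012, "ty": 0.07, "tz": 0, "rx": 0, "ry": 0, "rz": 0, "gripper": -0.2},
    {"tx": 0, "ty": 0, "tz": 0, "rx": 0, "ry": 0, "rz": 0, "gripper": -0.2}
  ]
}}

```text
time_s: 12.42
ee_pos: [543.9, 241.3, 214.0]
ee_rot: [-180.0, 35.0, 172.0]
force: [0.2, -0.6, -0.3]
gripper_width: 47.9
gripper_force: 0.0
```

```bash
python3 -c "
from h import *; from workcell import env
s=env.state();rel(s);rows(cur(s),goal(-7,78.4,40),1)"
```

```text
t 12.43 s,y,o [ -7.7  76.7 107.9] roterr [ 0.05 -0.01  0.12] F(s,y,o) [ 0.  -0.6 -0.4] w 47.9 gf 0.0
[-0.001, 0.003, 0.136] [0.002, -0.0, 0.004]
```

Emit:
{"op": "send_rows", "data": {
  "motion": [
    {"tx": 0, "ty": 0.003, "tz": 0.016, "rx": 0, "ry": 0, "rz": 0.004, "gripper": -0.2},
    {"tx": 0, "ty": 0, "tz": 0.03, "rx": 0, "ry": 0, "rz": 0, "gripper": -0.2},
    {"tx": 0, "ty": 0, "tz": 0.03, "rx": 0, "ry": 0, "rz": 0, "gripper": -0.2},
    {"tx": 0, "ty": 0, "tz": 0.03, "rx": 0, "ry": 0, "rz": 0, "gripper": -0.2},
    {"tx": 0, "ty": 0, "tz": 0.027, "rx": 0, "ry": 0, "rz": 0, "gripper": -0.2},
    {"tx": 0, "ty": 0, "tz": 0, "rx": 0, "ry": 0, "rz": 0, "gripper": 0.3},
    {"tx": 0, "ty": 0, "tz": 0, "rx": 0, "ry": 0, "rz": 0, "gripper": 1},
    {"tx": 0, "ty": 0, "tz": 0, "rx": 0, "ry": 0, "rz": 0, "gripper": 1},
    {"tx": 0, "ty": 0, "tz": 0, "rx": 0, "ry": 0, "rz": 0, "gripper": 1},
    {"tx": 0, "ty": 0, "tz": 0, "rx": 0, "ry": 0, "rz": 0, "gripper": 1}
  ],
  "grip_force": 8
}}

```text
time_s: 13.68
ee_pos: [581.8, 235.8, 161.0]
ee_rot: [179.8, 35.1, 171.7]
force: [-1.1, 0.6, 0.8]
gripper_width: 13.9
gripper_force: 8.0
```

```bash
python3 -c "
from h import *; from workcell import env
s=env.state();rel(s)"
```

```text
t 13.68 s,y,o [-6.7 76.6 42.5] roterr [ 0.06  0.09 -0.14] F(s,y,o) [-0.5  0.4  1.3] w 13.9 gf 8.0
```

Emit:
{"op": "send_rows", "data": {
  "motion": [
    {"tx": 0, "ty": -0.015, "tz": 0, "rx": 0, "ry": 0, "rz": 0.004, "gripper": 1},
    {"tx": 0, "ty": -0.025, "tz": 0, "rx": 0, "ry": 0, "rz": 0, "gripper": 1},
    {"tx": 0, "ty": -0.025, "tz": 0, "rx": 0, "ry": 0, "rz": 0, "gripper": 1},
    {"tx": 0, "ty": -0.025, "tz": 0, "rx": 0, "ry": 0, "rz": 0, "gripper": 1},
    {"tx": 0, "ty": -0.025, "tz": 0, "rx": 0, "ry": 0, "rz": 0, "gripper": 1},
    {"tx": 0, "ty": -0.025, "tz": 0, "rx": 0, "ry": 0, "rz": 0, "gripper": 1},
    {"tx": 0, "ty": -0.025, "tz": 0, "rx": 0, "ry": 0, "rz": 0, "gripper": 1},
    {"tx": 0, "ty": -0.025, "tz": 0, "rx": 0, "ry": 0, "rz": 0, "gripper": 1},
    {"tx": 0, "ty": -0.025, "tz": 0, "rx": 0, "ry": 0, "rz": 0, "gripper": 1},
    {"tx": 0, "ty": -0.015, "tz": 0, "rx": 0, "ry": 0, "rz": 0, "gripper": 1}
  ]
}}

```text
time_s: 14.92
ee_pos: [565.2, 120.3, 161.0]
ee_rot: [179.8, 35.1, 171.4]
force: [-2.7, 2.8, 6.3]
gripper_width: 14.0
gripper_force: 8.0
```

```bash
python3 -c "
from h import *; from workcell import env
s=env.state();rel(s)"
```

```text
t 14.93 s,y,o [ -6.8 -40.   42.6] roterr [-0.01  0.13 -0.32] F(s,y,o) [1.1 2.4 7. ] w 14.0 gf 8.0
```

Emit:
{"op": "send_rows", "data": {
  "motion": [
    {"tx": 0, "ty": -0.008, "tz": 0, "rx": 0, "ry": 0, "rz": -0.01, "gripper": 1},
    {"tx": 0, "ty": -0.008, "tz": 0, "rx": 0, "ry": 0, "rz": 0, "gripper": 1},
    {"tx": 0, "ty": -0.004, "tz": 0, "rx": 0, "ry": 0, "rz": 0, "gripper": 1},
    {"tx": 0, "ty": 0, "tz": 0, "rx": 0, "ry": 0, "rz": 0, "gripper": 1}
  ]
}}

```text
time_s: 15.42
ee_pos: [563.7, 110.6, 161.0]
ee_rot: [180.0, 35.1, 171.8]
force: [-3.1, 0.5, 6.1]
gripper_width: 13.7
gripper_force: 8.0
```

```bash
python3 -c "
from h import *; from workcell import env
s=env.state();rel(s)"
```

```text
t 15.43 s,y,o [ -6.8 -49.8  42.6] roterr [-0.04  0.12 -0.06] F(s,y,o) [0.9 0.1 6.8] w 13.7 gf 8.0
```

Emit:
{"op": "send_rows", "data": {
  "motion": [
    {"tx": 0, "ty": -0.003, "tz": 0, "rx": 0, "ry": 0, "rz": 0, "gripper": 1},
    {"tx": 0, "ty": -0.003, "tz": 0, "rx": 0, "ry": 0, "rz": 0, "gripper": 1},
    {"tx": 0, "ty": 0, "tz": 0, "rx": 0, "ry": 0, "rz": 0, "gripper": 1}
  ]
}}

```text
time_s: 15.8
ee_pos: [563.5, 108.8, 161.0]
ee_rot: [179.8, 35.1, 171.8]
force: [-3.2, 6.0, 5.4]
gripper_width: 13.9
gripper_force: 8.0
```

```bash
python3 -c "
from h import *; from workcell import env
s=env.state();rel(s)"
```

```text
t 15.8 s,y,o [ -6.8 -51.6  42.6] roterr [ 0.11  0.15 -0.06] F(s,y,o) [-0.2  5.5  6.7] w 13.9 gf 8.0
```

Emit:
{"op": "send_rows", "data": {
  "motion": [
    {"tx": 0, "ty": -0.003, "tz": 0, "rx": 0, "ry": 0, "rz": 0, "gripper": 1},
    {"tx": 0, "ty": 0, "tz": 0, "rx": 0, "ry": 0, "rz": 0, "gripper": 1}
  ]
}}

```text
time_s: 16.05
ee_pos: [563.6, 108.8, 161.0]
ee_rot: [179.7, 35.2, 171.7]
force: [-4.6, 10.2, 4.3]
gripper_width: 14.3
gripper_force: 8.0
```

```bash
python3 -c "
from h import *; from workcell import env
s=env.state();rel(s)"
```

```text
t 16.05 s,y,o [ -6.7 -51.6  42.5] roterr [ 0.29  0.19 -0.07] F(s,y,o) [-2.5  9.4  6.9] w 14.3 gf 8.0
```

At the home stop. I'll release, retract along the normal and check.

Emit:
{"op": "send_rows", "data": {
  "motion": [
    {"tx": 0, "ty": 0, "tz": 0, "rx": 0, "ry": 0, "rz": 0, "gripper": 0.2},
    {"tx": 0, "ty": 0, "tz": 0, "rx": 0, "ry": 0, "rz": 0, "gripper": -0.2},
    {"tx": 0, "ty": 0, "tz": 0, "rx": 0, "ry": 0, "rz": 0, "gripper": -0.2},
    {"tx": 0, "ty": 0, "tz": -0.03, "rx": 0, "ry": 0, "rz": 0, "gripper": -0.2},
    {"tx": 0, "ty": 0, "tz": -0.06, "rx": 0, "ry": 0, "rz": 0, "gripper": -0.2},
    {"tx": 0, "ty": 0, "tz": -0.06, "rx": 0, "ry": 0, "rz": 0, "gripper": -0.2},
    {"tx": 0, "ty": 0, "tz": -0.06, "rx": 0, "ry": 0, "rz": 0, "gripper": -0.2},
    {"tx": 0, "ty": 0, "tz": -0.06, "rx": 0, "ry": 0, "rz": 0, "gripper": -0.2},
    {"tx": 0, "ty": 0, "tz": 0, "rx": 0, "ry": 0, "rz": 0, "gripper": -0.2},
    {"tx": 0, "ty": 0, "tz": 0, "rx": 0, "ry": 0, "rz": 0, "gripper": -0.2}
  ]
}}

```text
time_s: 17.3
ee_pos: [486.0, 117.7, 269.7]
ee_rot: [-179.9, 35.0, 171.9]
force: [-0.5, -0.6, -0.5]
gripper_width: 54.7
gripper_force: 0.0
```

```bash
python3 look.py w4
```

```text
t 17.3 s,y,o [ -8.3 -53.8 176.3] roterr [-0.07 -0.03  0.03] F(s,y,o) [-0.6 -0.7 -0.2] w 54.7 gf 0.0
[ 24.  -4. 117. -29.  40. -40.]
```

View pics/w4.png

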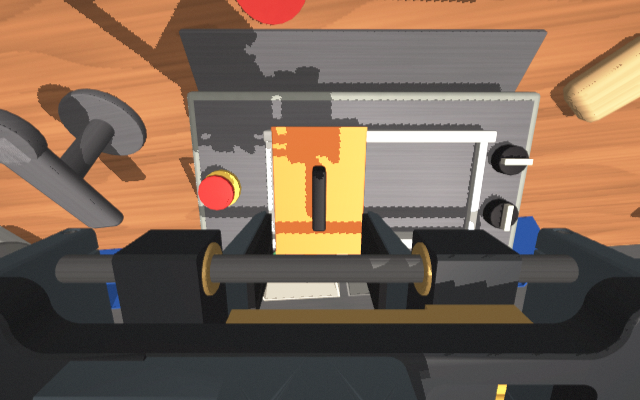

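The cover is home: its left edge at (271,127) is against the rail-end bar and the fin is at (319,200). One numeric check, then hand in.

```bash
python3 - <<'E'
from ray import *
print(hit('w4',(319,230),65),hit('w4',(319,167),65),hit('w4',(271.5,127),32),hit('w4',(366,127),32),'stop',hit('w4',(216,190),30))
from workcell import env
print(env.job_done())
E
```

```text
[ 30.2 -50.7] [-34.5 -51. ] [ -70.8 -100.1] [-70.9  -2.1] stop [  -3.  -164.2]
the job is handed in; nothing more can be done
None
```

The job is done and handed in: I slid the cover to its open stop, held the start button fully in for about half a second and let it out, then slid the cover back to its home stop. The press briefly peaked at about 32 N, and the arm finished clear of everything.

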